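# Press the lids of three hardware tins home, in order of size

## Robot

A 6-joint arm with a two-finger parallel gripper is mounted at the origin on a cart in front of the work surface, level with it; the furniture and walls round the work are solid. World frame = base frame: x ahead of the robot, y to its left, z up, the work surface at z = 0. Lengths are in m, angles in rad, forces in N, time in s.
With the tool pointing down it reaches from about 0.325 to 0.775 m from the base axis. Payload 5.5 kg.
Tool frame: the origin (TCP) lies on the centre line of the jaws, within the pads' length; the fingertips stand 25 mm ahead of it and the grasp point (between the pads) lies 6 mm ahead of it (bot.tips_ahead is the distance from the TCP to the fingertips, in m); x points along the fingers, y is the direction in which the jaws open and shut, and the axes are right-handed (so a half turn about x gives the same grasp; the last joint's range is limited). The gripper opens to 85 mm and grips with 20 to 120 N. Pads are 22 mm wide; open, the fingers measure 114 mm over their backs; the gripper's body (76 mm by 85 mm) begins 54 mm behind the grasp point. The pads swing forward as they close: fully open they stand 13 mm farther back than shut.
Start: joints at [1.231, 0.091, 1.231, -0, 1.82, -0.057], TCP at [0.167, 0.576, 0.256] pointing down, gripper open.
Joint ranges: [-2.87, 2.87], [-0.86, 2.18], [0.17, 2.46], [-1.51, 4.65], [0.06, 2.69], [-2.65, 2.65]. Speed limits (rad/s): [2.57, 2.57, 3.01, 3.14, 3.14, 3.14].

## Interface

Orientations are given as [roll, pitch, yaw] about the fixed x, y, z axes, in that order (R = Rz(yaw) Ry(pitch) Rx(roll)).
In Python, from rig import bot gives the robot as it stands.
- The arm moves only by the tool carry_out, never from a script. Its argument "deltas" is a list of rows, each a list of 3 entries, a list of its own where there are three numbers: the shift along the tool's x, y, z in mm, then the turn about the tool's x in rad, then the closure, from 0 (fully open) to 1 (shut). In form: [[[x, y, z], twist, hand], ...]. A call has 1 to 20 rows; each row is the pose to reach, as a shift and turn from the pose commanded when the call began, along the tool's axes at that moment; what a row does not reach only later rows make up. A row lasts 1/12 s, in which the tool goes at most 41.7 mm and 7.16 degrees, less where a joint would pass 70% of its speed; a pose out of reach is approached as far as the arm can. A call with a gripper value outside its range is refused whole. The fingers move at their own pace and stop on an object; the grip force is fixed at half the most. Time passes only in rows, so rows that repeat a pose let the fingers close. It gives the time, the measured TCP pose, the force and the opening at its end, in the units of the state.
- bot.state(): the state, without advancing time (a new reading comes with each control period).
- bot.snapshot(name): name is "scene" or "top" or "wrist"; returns the picture (420x560x3 uint8, red, green, blue); there is no depth.
- bot.camera_model(name): a dict with "fov_y" (degrees; the focal length in pixels is half the picture's height over the tangent of half this angle, whatever the lens; pixels are square), "cx", "cy" (the principal point, pixels), "camera_from_world" (4x4, takes a point from world to camera coordinates); the wrist camera has in their place "tool_from_camera" (4x4, takes a point from camera to tool coordinates, whose origin is the TCP and whose axes are the tool frame's). Camera axes: x right, y down, z forward; pixel columns grow to the right and rows downward; lengths in m; the calibration is good to about 2 mm. A picture is of the moment at which its call begins: read the wrist's pose just before it. camera_model takes no time and is no camera call.
- bot.close_job(): hands the job in, once; it reports no verdict.
The state is a dict: "time": time; "q": joint angles; "joint_velocities": joint speeds; "effort": joint torques, N m; "eef_pos": TCP position; "ee_rot": TCP orientation; "contact_force": force on the tool from outside, world axes, zero at the start; "wrist_torque": the same for the moment, N m; "finger_gap": finger opening in m.
Only numpy, scipy, OpenCV 4.12 (cv2) and the standard library are available. Lean on these libraries where they do the work, as an engineer would, in place of code of your own. Each camera call takes 0.05 s, during which the arm holds its last target. There are 200 camera calls.

## Task

The three round hardware tins standing in the open at the front of the table, before the sewing machine, were left with their lids standing up: press each lid fully home with a light push of the fingertips on its top, first the small tin, then the low wide one, then the tall one. Do not pick up or tip the tins or shove them about, do not pull on their lids or bear down hard on them, and leave the wax block, bobbin, pliers and awl alone.

Things in the scene. Friction and masses are not known exactly. Their poses are not given: they have to be found in the camera images.
- small_tin: the small tin (clearly the narrowest of the three and the lowest): round metal tin with a lift-off lid, lid diameter 60 mm, 27 mm tall when shut, loose, standing on the table; origin at the centre of its underside, z up; other, closed tins far back on the table are no part of the job
- small_tin_top (a point): centre of the flat top of the lid of the small tin, moves with the lid; 26 mm above the table when the lid is fully home, 6 to 10 mm higher at the start
- small_tin_lid (a joint): how far the lid of the small tin stands up from fully home, in m (0 = home, 0.006 to 0.010 at the start); it slides straight down, grips the tin with about 3 N of friction and stays where it is left; stopped at 0, where the thin top of the lid still springs about 1 mm down under each further 6 N (not counted in this value) and comes back when let go
- low_tin: the low wide tin (nearly as wide as the tall tin but about 10 mm lower): round metal tin with a lift-off lid, lid diameter 70 mm, 31 mm tall when shut, loose, standing on the table; origin at the centre of its underside, z up; other, closed tins far back on the table are no part of the job
- low_tin_top (a point): centre of the flat top of the lid of the low wide tin, moves with the lid; 30 mm above the table when the lid is fully home, 6 to 10 mm higher at the start
- low_tin_lid (a joint): how far the lid of the low wide tin stands up from fully home, in m (0 = home, 0.006 to 0.010 at the start); it slides straight down, grips the tin with about 3 N of friction and stays where it is left; stopped at 0, where the thin top of the lid still springs about 1 mm down under each further 6 N (not counted in this value) and comes back when let go
- tall_tin: the tall wide tin (the tallest of the three): round metal tin with a lift-off lid, lid diameter 72 mm, 41 mm tall when shut, loose, standing on the table; origin at the centre of its underside, z up; other, closed tins far back on the table are no part of the job
- tall_tin_top (a point): centre of the flat top of the lid of the tall wide tin, moves with the lid; 40 mm above the table when the lid is fully home, 6 to 10 mm higher at the start
- tall_tin_lid (a joint): how far the lid of the tall wide tin stands up from fully home, in m (0 = home, 0.006 to 0.010 at the start); it slides straight down, grips the tin with about 3 N of friction and stays where it is left; stopped at 0, where the thin top of the lid still springs about 1 mm down under each further 6 N (not counted in this value) and comes back when let go
- wax: wax block 33 x 51 x 23 mm lying behind the tins, loose, to be left alone; origin at the centre of its underside
- bobbin: metal sewing bobbin, 22 mm across and 11 mm high, at the front of the table, loose, to be left alone; origin at the centre of its underside
- pliers_red: pliers, 178 mm long and 13 mm thick, lying on the piece of leather to the right of the tins, loose, to be left alone; origin near the middle of the underside
- awl_rose: awl with a wooden handle, 135 mm long and 24 mm thick, lying on the piece of leather to the right of the tins, loose, to be left alone; origin near the middle of the underside

How it is judged:
By the outcome, as a careful person would: the job done as asked, in the order asked, and still so for the second after the job is handed in, with the robot touching nothing.
It also fails if it takes over 40 s, if anything falls off the work surface, if the arm or the gripper's body presses on something with over 40 N, if the wrist force passes 120 N, or if a joint passes its speed limit or range.

## Working session

There is one attempt and no reset: what is moved stays moved. The work goes in short steps, Python scripts to look and compute and a tool call to move; the robot and the scene stay as the last step left them, time stands still between calls to the robot, and variables do not carry over. Pictures are saved under pics/ and viewed, about 8 in all and at most 12, crops included, and the job is handed in when it is done.

Besides the shell and the picture viewer there is one more tool, called after "Emit:" as name(argument=value, ...) on one line, values as JSON. carry_out: Moves the arm, as the interface text tells. Its arguments: {"type":"object","properties":{"deltas":{"type":"array"}},"required":["deltas"]}

```bash
mkdir -p pics; ls; python3 - <<'E'
from rig import bot
import cv2
print(bot.state())
for n in ("scene","top"):
    cv2.imwrite(f"pics/{n}0.png",bot.snapshot(n)[:,:,::-1])
    print(n,bot.camera_model(n))
print(bot.camera_model("wrist"),bot.tips_ahead)
E
```

```text
pics
{'time': 0.0, 'q': array([ 1.23127062e+00,  9.18744800e-02,  1.23194307e+00,  1.95015285e-05,
        1.81981855e+00, -5.66874346e-02]), 'joint_velocities': array([-0.00063014,  0.00239756, -0.00086399, -0.00042953,  0.00016241,
       -0.00095309]), 'effort': array([ 1.22422061e-03, -4.58737350e+01, -4.18019092e+01, -6.35299352e-05,
        1.14087612e-02,  4.92466697e-06]), 'eef_pos': array([0.16735346, 0.57592398, 0.2551092 ]), 'ee_rot': array([-1.6367374 ,  1.5687528 , -1.91957088]), 'contact_force': array([-0.21601756,  0.5191437 , -0.39369114]), 'wrist_torque': array([ 0.00249883, -0.00408794, -0.0113939 ]), 'finger_gap': 0.0853866834849847}
scene {'fov_y': 44.648947019185556, 'cx': 280.75606117837594, 'cy': 215.96722352086067, 'camera_from_world': array([[ 6.77835257e-01, -7.35213723e-01,  3.81121802e-04,
        -3.14572138e-01],
       [-4.88076212e-01, -4.50372716e-01, -7.47626931e-01,
         3.28565163e-01],
       [ 5.49837226e-01,  5.06581876e-01, -6.64118835e-01,
         1.03443899e+00],
       [ 0.00000000e+00,  0.00000000e+00,  0.00000000e+00,
         1.00000000e+00]])}
top {'fov_y': 44.227681964159395, 'cx': 268.9921533902459, 'cy': 208.95463195496953, 'camera_from_world': array([[ 0.02516871, -0.99963962,  0.0093362 ,  0.03831376],
       [-0.98487631, -0.02639627, -0.17123638,  0.53660228],
       [ 0.17142111, -0.0048852 , -0.98518574,  1.20369471],
       [ 0.        ,  0.        ,  0.        ,  1.        ]])}
{'fov_y': 63.28957876262046, 'cx': 279.59066054137344, 'cy': 215.47668597478892, 'tool_from_camera': array([[ 2.79433710e-04, -2.76586441e-01,  9.60989002e-01,
        -1.17603492e-01],
       [ 9.99999537e-01,  9.61669756e-04, -1.39947129e-05,
        -4.54875335e-04],
       [-9.20283312e-04,  9.60988562e-01,  2.76586582e-01,
        -6.95908112e-02],
       [ 0.00000000e+00,  0.00000000e+00,  0.00000000e+00,
         1.00000000e+00]])} 0.025
```

View pics/scene0.png

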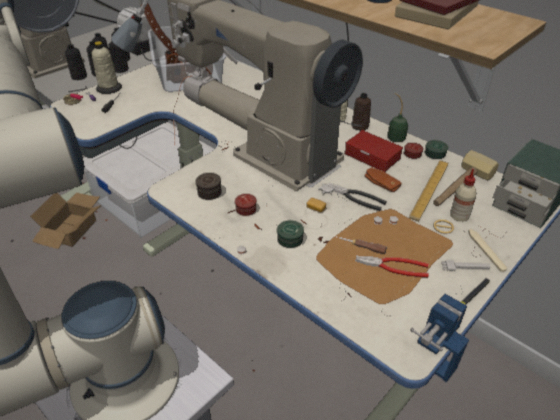

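View pics/top0.png

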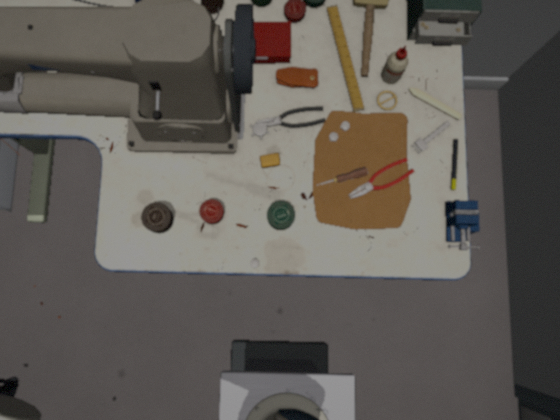

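The top view shows three tins in a row: dark/brown at (157,216), red at (211,211) and green at (281,214). In the scene view they are at (208,186), (246,204) and (290,233). Red is the small one; I still need heights to tell brown from green.

```bash
cat > h.py <<'E'
import numpy as np, cv2
from rig import bot
from scipy.spatial.transform import Rotation as R
def cam(n, st=None):
    m=bot.camera_model(n); f=210/np.tan(np.radians(m["fov_y"]/2))
    if n=="wrist":
        T=np.eye(4); T[:3,:3]=R.from_euler("xyz",st["ee_rot"]).as_matrix(); T[:3,3]=st["eef_pos"]
        W=T@m["tool_from_camera"]
    else: W=np.linalg.inv(m["camera_from_world"])
    return f,m["cx"],m["cy"],W
def ray(c,u,v):
    f,cx,cy,W=c; d=W[:3,:3]@np.array([(u-cx)/f,(v-cy)/f,1]); return W[:3,3],d/np.linalg.norm(d)
def onz(c,u,v,z):
    o,d=ray(c,u,v); return o+d*(z-o[2])/d[2]
def proj(c,p):
    f,cx,cy,W=c; q=np.linalg.inv(W)@np.append(p,1); return np.array([f*q[0]/q[2]+cx,f*q[1]/q[2]+cy])
def tri(r1,r2):
    (o1,d1),(o2,d2)=r1,r2
    A=np.c_[d1,-d2]; s=np.linalg.lstsq(A,o2-o1,rcond=None)[0]
    a,b=o1+s[0]*d1,o2+s[1]*d2; return (a+b)/2,np.linalg.norm(a-b)
E
python3 - <<'E'
from h import *
a=cv2.imread("pics/top0.png");b=cv2.imread("pics/scene0.png")
rows=[]
for im,pts in ((a,((211,211),(157,216),(281,214))),(b,((246,204),(208,186),(290,233)))):
    rows.append(np.hstack([cv2.resize(im[v-22:v+22,u-22:u+22],(264,264),interpolation=cv2.INTER_CUBIC) for u,v in pts]))
o=np.vstack(rows); cv2.imwrite("pics/crop.png",np.clip(o*1.5,0,255).astype(np.uint8))
t=cam("top")
for p in ((211,211),(157,216),(281,214)): print(onz(t,*p,0.04).round(3))
E
```

```text
[0.528 0.193 0.04 ]
[0.512 0.323 0.04 ]
[0.525 0.023 0.04 ]
```

View pics/crop.png

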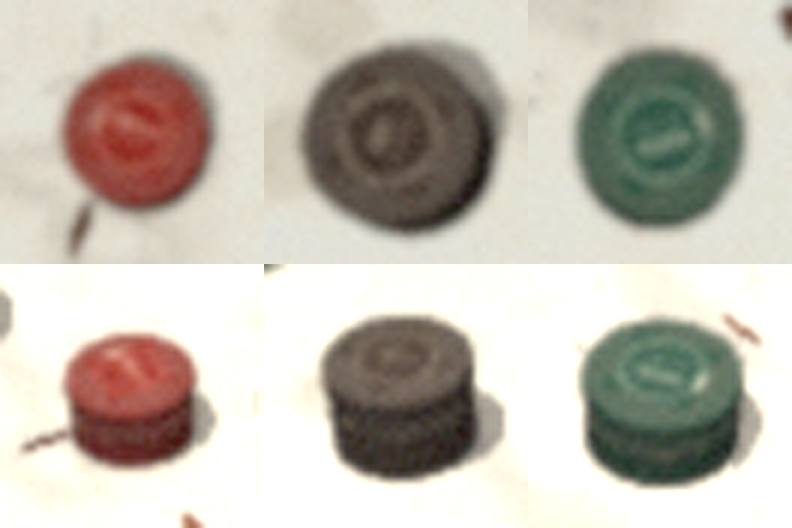

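Zoomed: the lids stand up and the brown tin looks taller than the green. The crop gives pixel centres of the lid tops, which I'll triangulate.

```bash
python3 - <<'E'
from h import *
t,s=cam("top"),cam("scene")
for n,p,q in (("red",(130.5,133),(130,112)),("brown",(123,137),(134,96)),("green",(132,136),(133,111))):
    c={"red":((211,211),(246,204)),"brown":((157,216),(208,186)),"green":((281,214),(290,233))}[n]
    uv=[np.array(c[i])-22+np.array(x)/6-0.5 for i,x in enumerate((p,q))]
    X,g=tri(ray(t,*uv[0]),ray(s,*uv[1])); print(n,X.round(4),"gap",round(g,4))
st=bot.state(); print(R.from_euler("xyz",st["ee_rot"]).as_matrix().round(3))
E
```

```text
red [0.5301 0.1947 0.0339] gap 0.0017
brown [0.5105 0.325  0.0484] gap 0.002
green [0.5245 0.0242 0.038 ] gap 0.0007
[[-0.001  0.279  0.96 ]
 [-0.002  0.96  -0.279]
 [-1.    -0.002 -0.   ]]
```

Lid heights are 34, 48 and 38 mm. Each fits its range, so red is small, green is low and brown is tall. Moving above the red tin with the hand shut.

Emit:
carry_out(deltas=[[[0,-22,38],0,1],[[0,-44,76],0,1],[[0,-66,114],0,1],[[0,-88,151],0,1],[[0,-110,189],0,1],[[0,-132,227],0,1],[[10,-154,265],0,1],[[20,-176,303],0,1],[[30,-198,340],0,1],[[40,-220,378],0,1],[[50,-242,416],0,1],[[60,-264,454],0,1],[[70,-264,454],0,1],[[70,-264,454],0,1],[[70,-264,454],0,1],[[70,-264,454],0,1]])

```text
time: 1.43
eef_pos: [0.5294, 0.1962, 0.186]
ee_rot: [-3.046, 1.57, 2.954]
contact_force: [-0.7, -0.4, 1.0]
finger_gap: -0.0002
```

```bash
python3 - <<'E'
from h import *
st=bot.state(); im=bot.snapshot("wrist")[:,:,::-1].copy(); c=cam("wrist",st)
print({k:np.round(st[k],4) for k in("time","eef_pos","ee_rot","contact_force","finger_gap")})
cv2.imwrite("pics/w1raw.png",im)
p=proj(c,(.5301,.1947,.0339)); print(p)
cv2.drawMarker(im,tuple(int(x) for x in p),(255,255,0),0,20)
cv2.imwrite("pics/w1.png",im)
E
```

```text
{'time': np.float64(1.4333), 'eef_pos': array([0.5294, 0.1962, 0.186 ]), 'ee_rot': array([-3.046 ,  1.5697,  2.9541]), 'contact_force': array([-0.6649, -0.425 ,  1.02  ]), 'finger_gap': np.float64(-0.0002)}
[278.70590891 207.47880669]
```

View pics/w1.png

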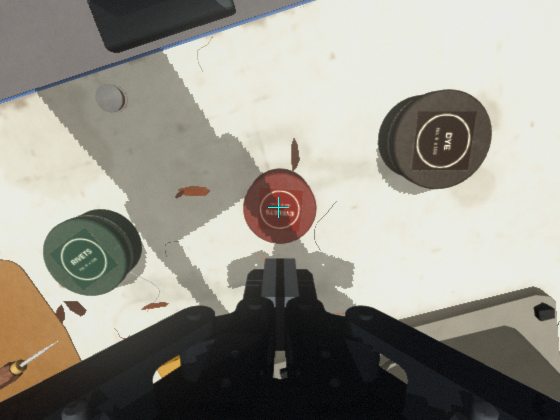

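The marker falls on the red lid's ring (280,209), so the wrist camera agrees to about 2 mm. The green tin is at (84,260) and the brown at (443,140). Descending to just above the red lid.

Emit:
carry_out(deltas=[[[30,-1,1],0,1],[[60,-1,1],0,1],[[90,-1,1],0,1],[[110,-1,1],0,1],[[120,-1,1],0,1],[[120,-1,1],0,1],[[120,-1,1],0,1]])

```text
time: 2.07
eef_pos: [0.5304, 0.1957, 0.0675]
ee_rot: [0.635, 1.57, 0.354]
contact_force: [0.3, 1.0, -0.8]
finger_gap: -0.0001
```

```bash
python3 - <<'E'
from h import *
st=bot.state(); print({k:np.round(st[k],4) for k in("time","eef_pos","contact_force","finger_gap")})
T=R.from_euler("xyz",[-3.046,1.5697,2.9541]).as_matrix()
c=cam("wrist",dict(eef_pos=np.array([.5294,.1962,.186]),ee_rot=[-3.046,1.5697,2.9541]))
for p in((280,209,.034),(84,260,.038),(443,140,.048)): print(onz(c,*p).round(4))
E
```

```text
{'time': np.float64(2.0667), 'eef_pos': array([0.5304, 0.1957, 0.0675]), 'contact_force': array([ 0.282 ,  1.0064, -0.7833]), 'finger_gap': np.float64(-0.0001)}
[0.5316 0.1954 0.034 ]
[0.5273 0.0247 0.038 ]
[0.511  0.3259 0.048 ]
```

Emit:
carry_out(deltas=[[[2,0,0],0,1],[[4,0,0],0,1],[[6,0,0],0,1],[[7,0,0],0,1],[[8,0,0],0,1],[[9,0,0],0,1],[[10,0,0],0,1],[[10,0,0],0,1]])

```text
time: 2.73
eef_pos: [0.5308, 0.1948, 0.0566]
ee_rot: [0.623, 1.57, 0.34]
contact_force: [0.8, 1.3, 2.6]
finger_gap: -0.0001
```

In contact at about 3 N, so the lid is sliding.

Emit:
carry_out(deltas=[[[1,0,0],0,1],[[2,0,0],0,1],[[3,0,0],0,1],[[4,0,0],0,1],[[5,0,0],0,1],[[5,0,0],0,1],[[5,0,0],0,1]])

```text
time: 3.32
eef_pos: [0.5304, 0.1947, 0.0512]
ee_rot: [-2.157, 1.571, -2.44]
contact_force: [1.0, 0.3, 3.0]
finger_gap: -0.0001
```

Emit:
carry_out(deltas=[[[0.5,0,0],0,1],[[1,0,0],0,1],[[1,0,0],0,1],[[1,0,0],0,1]])

```text
time: 3.65
eef_pos: [0.5304, 0.1947, 0.0506]
ee_rot: [-0.118, 1.571, -0.401]
contact_force: [0.7, 0.5, 4.8]
finger_gap: 0.0
```

Emit:
carry_out(deltas=[[[0.5,0,0],0,1],[[1,0,0],0,1],[[1,0,0],0,1],[[1,0,0],0,1]])

```text
time: 3.98
eef_pos: [0.5305, 0.1947, 0.0502]
ee_rot: [0.402, 1.57, 0.119]
contact_force: [-0.3, -1.1, 8.0]
finger_gap: -0.0003
```

Force rose 3 → 5 → 8 N within 1 mm at tip height 25 mm, so the small lid is on its stop. Now up and over to the green (low) tin.

Emit:
carry_out(deltas=[[[-10,0,0],0,1],[[-35,0,0],0,1],[[-60,0,0],0,1],[[-65,-30,8],0,1],[[-65,-65,17],0,1],[[-65,-100,26],0,1],[[-65,-135,35],0,1],[[-65,-160,42],0,1],[[-65,-164.5,43],0,1],[[-45,-164.5,43],0,1],[[-27,-164.5,43],0,1],[[-20,-164.5,43],0,1],[[-20,-164.5,43],0,1],[[-20,-164.5,43],0,1]])

```text
time: 5.15
eef_pos: [0.5254, 0.0253, 0.069]
ee_rot: [-2.964, 1.569, 3.037]
contact_force: [0.8, 0.5, -0.0]
finger_gap: -0.0002
```

```bash
python3 - <<'E'
from h import *
st=bot.state(); im=bot.snapshot("wrist")[:,:,::-1].copy()
cv2.imwrite("pics/w2.png",im)
E
```

```text
(no output)
```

View pics/w2.png

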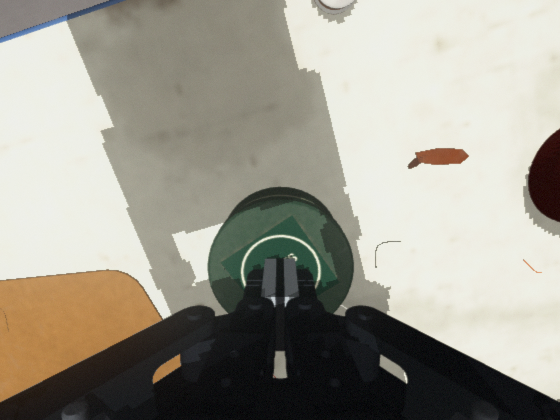

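The fingertips (280,270) are centred over the green lid's ring, (280,272). Pressing.

Emit:
carry_out(deltas=[[[2,0,0],0,1],[[4,0,0],0,1],[[5,0,0],0,1],[[6,0,0],0,1],[[7,0,0],0,1],[[8,0,0],0,1],[[9,0,0],0,1],[[10,0,0],0,1],[[11,0,0],0,1],[[12,0,0],0,1],[[12,0,0],0,1]])

```text
time: 6.12
eef_pos: [0.526, 0.0248, 0.0572]
ee_rot: [0.444, 1.57, 0.161]
contact_force: [0.7, 0.9, 2.7]
finger_gap: 0.0
```

Emit:
carry_out(deltas=[[[0.5,0,0],0,1],[[1,0,0],0,1],[[1.5,0,0],0,1],[[2,0,0],0,1],[[2,0,0],0,1],[[2,0,0],0,1]])

```text
time: 6.62
eef_pos: [0.5259, 0.0248, 0.0553]
ee_rot: [0.409, 1.57, 0.126]
contact_force: [1.0, 0.4, 2.6]
finger_gap: -0.0001
```

Emit:
carry_out(deltas=[[[0.5,0,0],0,1],[[1,0,0],0,1],[[1,0,0],0,1],[[1,0,0],0,1]])

```text
time: 6.95
eef_pos: [0.5259, 0.0248, 0.0547]
ee_rot: [0.463, 1.57, 0.18]
contact_force: [0.7, 1.9, 5.3]
finger_gap: -0.0
```

Emit:
carry_out(deltas=[[[0.5,0,0],0,1],[[1,0,0],0,1],[[1,0,0],0,1],[[1,0,0],0,1]])

```text
time: 7.28
eef_pos: [0.526, 0.0248, 0.0542]
ee_rot: [0.353, 1.57, 0.07]
contact_force: [-1.2, 1.4, 8.1]
finger_gap: -0.0002
```

Same signature at 8 N with the tip at 29 mm: the low lid is home. On to the brown (tall) tin, lifted clear.

Emit:
carry_out(deltas=[[[-10,0,0],0,1],[[-40,0,0],0,1],[[-70,0,0],0,1],[[-75,36,-12],0,1],[[-75,72,-25],0,1],[[-75,108,-37],0,1],[[-75,144,-50],0,1],[[-75,180,-62],0,1],[[-75,216,-75],0,1],[[-75,252,-87],0,1],[[-75,278,-96],0,1],[[-75,284.5,-98],0,1],[[-60,284.5,-98],0,1],[[-40,284.5,-98],0,1],[[-28,284.5,-98],0,1],[[-27,284.5,-98],0,1],[[-27,284.5,-98],0,1],[[-27,284.5,-98],0,1]])

```text
time: 8.78
eef_pos: [0.5115, 0.3249, 0.0811]
ee_rot: [0.51, 1.57, 0.226]
contact_force: [0.3, -0.6, -1.0]
finger_gap: 0.0002
```

```bash
python3 - <<'E'
from h import *
cv2.imwrite("pics/w3.png",bot.snapshot("wrist")[:,:,::-1])
E
```

```text
(no output)
```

View pics/w3.png

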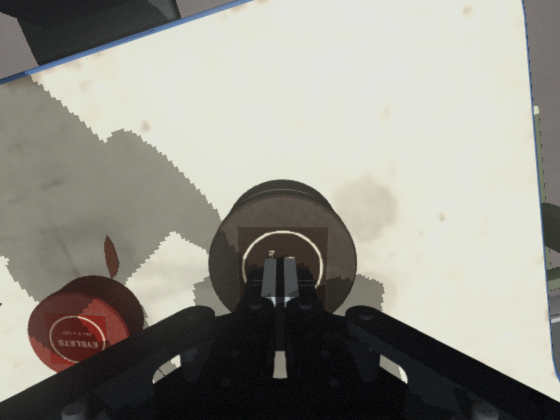

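The fingertips (280,265) are centred on the brown lid's ring, (283,268). Pressing.

Emit:
carry_out(deltas=[[[2,0,0],0,1],[[4,0,0],0,1],[[5,0,0],0,1],[[6,0,0],0,1],[[7,0,0],0,1],[[8,0,0],0,1],[[9,0,0],0,1],[[10,0,0],0,1],[[11,0,0],0,1],[[12,0,0],0,1],[[13,0,0],0,1],[[13,0,0],0,1]])

```text
time: 9.83
eef_pos: [0.5111, 0.3253, 0.0671]
ee_rot: [0.747, 1.571, 0.464]
contact_force: [0.2, 0.1, 2.7]
finger_gap: -0.0002
```

Emit:
carry_out(deltas=[[[0.5,0,0],0,1],[[1,0,0],0,1],[[1.5,0,0],0,1],[[2,0,0],0,1],[[2,0,0],0,1],[[2,0,0],0,1]])

```text
time: 10.33
eef_pos: [0.5111, 0.3253, 0.0652]
ee_rot: [1.684, 1.571, 1.401]
contact_force: [-0.2, 0.4, 2.4]
finger_gap: -0.0001
```

Emit:
carry_out(deltas=[[[0.5,0,0],0,1],[[1,0,0],0,1],[[1,0,0],0,1],[[1,0,0],0,1]])

```text
time: 10.67
eef_pos: [0.5112, 0.3254, 0.0647]
ee_rot: [0.791, 1.57, 0.509]
contact_force: [-0.9, -1.2, 4.7]
finger_gap: -0.0001
```

Emit:
carry_out(deltas=[[[0.5,0,0],0,1],[[1,0,0],0,1],[[1,0,0],0,1],[[1,0,0],0,1]])

```text
time: 11.0
eef_pos: [0.5112, 0.3254, 0.0642]
ee_rot: [0.797, 1.57, 0.514]
contact_force: [-2.4, -1.0, 7.7]
finger_gap: 0.0001
```

The tall lid is home as well. I'll lift clear, back away and check all three.

Emit:
carry_out(deltas=[[[-10,0,0],0,1],[[-40,0,0],0,1],[[-80,0,0],0,1],[[-115,0,-20],0,1],[[-150,20,-50],0,1],[[-185,40,-80],0,1],[[-190,60,-110],0,1],[[-190,80,-140],0,1],[[-190,100,-170],0,1],[[-190,100,-170],0,1],[[-190,100,-170],0,1]])

```text
time: 11.92
eef_pos: [0.3741, 0.4702, 0.2528]
ee_rot: [-1.938, 1.57, -2.217]
contact_force: [0.4, -0.5, 0.2]
finger_gap: -0.0002
```

```bash
python3 - <<'E'
from h import *
st=bot.state(); print({k:np.round(st[k],3) for k in("time","eef_pos","contact_force")})
a=bot.snapshot("top")[:,:,::-1]; b=bot.snapshot("scene")[:,:,::-1]
a0=cv2.imread("pics/top0.png");b0=cv2.imread("pics/scene0.png")
f=lambda im,x,y,w,h,s: cv2.resize(im[y:y+h,x:x+w],None,fx=s,fy=s,interpolation=cv2.INTER_CUBIC)
o=np.vstack([np.hstack([f(i,180,160,130,95,3) for i in (b0,b)]),np.hstack([f(i,130,185,195,90,2) for i in (a0,a)])])
cv2.imwrite("pics/end.png",np.clip(o*1.4,0,255).astype(np.uint8)); print(o.shape)
E
```

```text
{'time': np.float64(11.917), 'eef_pos': array([0.374, 0.47 , 0.253]), 'contact_force': array([ 0.42 , -0.483,  0.176])}
(465, 780, 3)
```

View pics/end.png

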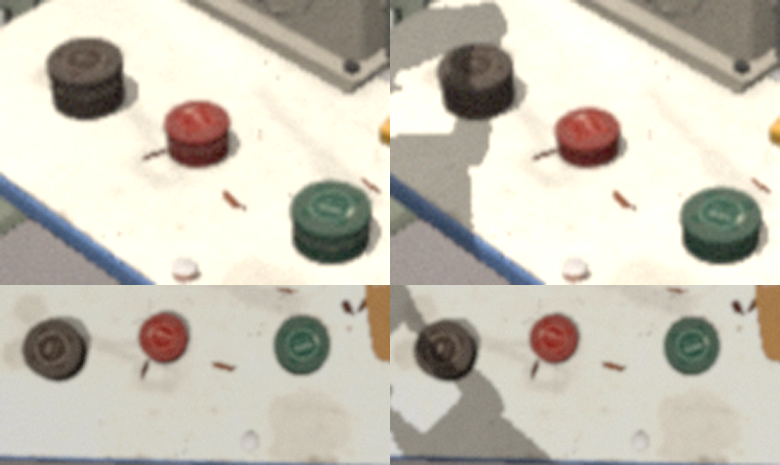

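Before (left) and after (right): all three tins are lower, with their bases where they were, and the bobbin at the front has not moved. Handing in.

```bash
python3 -c "
from rig import bot
print(bot.close_job())"
```

```text
the job is handed in; nothing more can be done
None
```

I pressed all three lids home with shut fingertips, in the order asked: the small red tin, the low green one, then the tall brown one. I handed the job in at about 12 s.

- **Force:** on each lid I read about 3 N while it slid. That rose to about 8 N within the last millimetre, as the lid reached its stop. The fingertips ended 0.8 mm below the home height of each lid, which fits the lid top springing under the push.
- **Final pictures:** the before and after views show all three tins lower and not visibly shifted. The bobbin is where it was and the arm is clear. The wax block, pliers and awl were outside most of the final close-up, but the arm never came near them.

No check failed or disagreed. The two fixed cameras and the wrist camera agreed on the tin positions to about 3 mm.

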